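# Open the push-and-turn safety cap of the cleaner bottle

## Task

The bottle held in the bench clamp has a safety cap: press it down firmly against its spring, but without forcing it, and turn it anticlockwise while it is held down until it comes free, then lift it off and set it down upright, mouth down, inside the small square metal tray. Let go of it only once it is down on the tray, and leave the tray and the other things on the bench where they are.

Things in the scene. Friction and masses are not known exactly. Their poses are not given: they have to be found in the camera images.
- bottle: White round bottle, 62 mm across, held immovably in a grey two-jaw bench clamp (38 mm high) on a 100 x 100 x 12 mm aluminium foot. Origin: centre of the foot's underside, on the bottle's axis; z up, foot's sides along x and y. Its shoulder ends 77 mm above the origin; the neck, 30 mm across with three lugs, stands above that. Over 30 N between cap and bottle, push and sideways forces added together, breaks the neck.
- cap: Loose round ribbed grey cap, 50 mm across, 34 mm high, about 60 g, closed on top, open below. Origin: centre of its lower edge, z up through its top. Closed, it sits on the bottle's axis 100 mm above the bottle's origin, its x axis along the bottle's x; three lugs inside are caught under the neck's lugs, so it cannot be lifted, nor turned over 0.1 rad.
- cap_top (a point): Centre of the cap's top face. A spring under it pushes up with 6 N closed, plus 0.4 N per mm pressed; push with 14 to 18 N, centred. The cap must go down 2 to 12 mm to unlock (differs from start to start, cannot be seen); 2 mm farther is a hard stop, felt as a sudden rise of force at about 7 to 12 N.
- neck (a point): Point on the bottle's axis 124 mm above its origin, inside the closed cap. Pressed down, the cap turns about this axis anticlockwise seen from above (clockwise is blocked). It must stay pressed for the first 0.87 rad, can be lifted off from 0.95 to 1.45 rad and meets a stop at 1.5 rad. Once free and no longer pressed, the spring raises it about 4 mm.
- tray: Square shallow metal tray, 110 x 110 mm, 12 mm high, walls 3 mm, floor 3 mm thick, open on top; loose but heavy (0.7 kg). Origin: centre of its underside, z up, sides along x and y. It and the bottle swap sides of the bench from start to start.
- tweezers_loose: Bystander: steel tweezers lying between bottle and tray, 121 x 12 x 8 mm, long side along its x, origin at the centre of its underside.
- spool: Bystander: solder spool standing on its flange, 55 mm across, 45 mm high, origin at its underside, near its middle.
- dish: Bystander: round parts dish with small parts in it, 76 mm across, 22 mm high, origin at the centre of its underside.
- jar: Bystander: white closed jar, 60 mm across, 85 mm high, standing loose with no clamp; origin at the centre of its underside.
Not all that is in view belongs to the job. What is shaped like the cap but pink is not meant.

How it is judged:
By the outcome, as a careful person would: the job done as asked, in the order asked, and still so for the second after the job is handed in, with the robot touching nothing.
It also fails if it takes over 58 s, if anything falls off the work surface, if the arm or the gripper's body presses on something with over 40 N, if the wrist force passes 120 N, or if a joint passes its speed limit or range.

## Robot

A 6-joint arm with a two-finger parallel gripper is mounted at the origin on the work surface; the furniture and walls round the work are solid. World frame = base frame: x ahead of the robot, y to its left, z up, the work surface at z = 0. Lengths are in m, angles in rad, forces in N, time in s.
With the tool pointing down it reaches from about 0.425 to 0.95 m from the base axis. Payload 3.5 kg.
Tool frame: the origin (TCP) lies on the centre line of the jaws, within the pads' length; the fingertips stand tip_extent ahead of it and the grasp point (between the pads) lies 2 mm behind it (tip_extent is the distance from the TCP to the fingertips, in m); z points along the fingers, y is the direction in which the jaws open and shut (so a half turn about z gives the same grasp; the last joint's range is limited). The gripper opens to 85 mm and grips with 20 to 120 N. Pads are 22 mm wide; open, the fingers measure 114 mm over their backs; the gripper's body (76 mm by 85 mm) begins 54 mm behind the grasp point. The pads swing forward as they close: fully open they stand 13 mm farther back than shut.
Start: joints at [-1.333, 0.286, 1.577, -0, 1.279, -0.15], TCP at [0.255, -0.625, 0.248] pointing down, gripper open.
Joint ranges: [-2.77, 2.77], [-0.9, 2.22], [0.21, 2.48], [-1.53, 4.67], [0.24, 2.81], [-2.84, 2.84]. Speed limits (rad/s): [2.79, 2.79, 3.14, 3.14, 3.14, 3.14].

## Interface

Orientations are given as a unit quaternion [x, y, z, w].
In Python, from plant import * gives the robot as it stands.
- The arm moves only by the shell command python3 -m crank 'ROWS' [FORCE]. ROWS is JSON, a list of rows, each a list of 7 numbers: the gripper's target within -1 to 1 (shut at 1, half-way at 0, fully open at -1), then the shift along the tool's x, y, z in cm, then the turn, a rotation vector about the tool's x, y, z in degrees. In form: [[fingers, tx, ty, tz, wx, wy, wz], ...]. A call has 1 to 5 rows; each row shifts and turns the commanded pose from where the row before left it, along the tool's axes as they then stand; what a row does not reach is not made up. A row lasts 1/10 s, in which the tool goes at most 50 mm and 8.59 degrees, less where a joint would pass 70% of its speed; a pose out of reach is approached as far as the arm can. A call is refused whole if a number of a shift passes 5 or a number of a turn 8.59, either way. A call with a gripper value outside its range is refused whole. The fingers move at their own pace and stop on an object; FORCE is the grip in N (left out, the last holds). Time passes only in rows, so rows that do not move let the fingers close. It gives the time, the measured TCP pose, the force and the opening at its end, in the units of the state.
- get_state(): the state, without advancing time (a new reading comes with each control period).
- read_camera(name): name is "side" or "top" or "wrist"; returns a dict with "color" (400x640x3 uint8, red, green, blue), "vfov" (degrees; the focal length in pixels is half the picture's height over the tangent of half this angle, whatever the lens; pixels are square), "cx", "cy" (the principal point, pixels), "distortion" ([k1, k2, p1, p2, k3] as OpenCV has them; the pictures are not rectified), "cam_to_world" (4x4, takes a point from camera to world coordinates). Camera axes: x right, y up, looking along -z (the intrinsics and any distortion apply to the point x, -y, -z); pixel columns grow to the right and rows downward; lengths in m; the calibration is good to about 2 mm. A picture is of the moment at which its call begins. There is no depth.
- sign_off(): hands the job in, once; it reports no verdict.
Trained networks look in the newest picture that a camera, given by its name, has taken for a name from the list of things; names that differ only in an ending like _2 or _b are one class to them, and where a whole thing is asked for, a point or a joint stands for the part that bears it (a point fixed in the world has none). Each returns a list of dicts, best first, with "p" (0 to 1); they miss things now and then, are a little off and sometimes report something else, mostly with a low value. They report only what shows in the picture. A call takes as long as a camera call. They do not tell look-alikes from the thing itself.
- trace(thing, camera): "pixels" (400x640 bool, what is visible of it) and "location" ([column, row] in pixels, amid what is visible of it).
- place_of(thing, camera): "location" ([column, row] in pixels: a listed point, or the origin of a listed thing).
The state is a dict: "time": time; "qpos": joint angles; "dq": joint speeds; "joint_efforts": joint torques, N m; "eef_pos": TCP position; "tcp_rot": TCP orientation; "contact_force": force on the tool from outside, world axes, zero at the start; "wrist_torque": the same for the moment, N m; "opening": opening from 0.0 (shut) to 1.0 (fully open).
Only numpy, scipy, OpenCV 4.12 (cv2) and the standard library are available. Lean on these libraries where they do the work, as an engineer would, in place of code of your own. Each camera call takes 0.05 s, during which the arm holds its last target.

## Working session

There is one attempt and no reset: what is moved stays moved. The work goes in short steps, Python scripts to look and compute and a shell command to move; the robot and the scene stay as the last step left them, time stands still between calls to the robot, and variables do not carry over. Pictures are saved under pics/ and viewed, and the job is handed in when it is done.

```bash
ls; mkdir -p pics
cat > h.py <<'E'
from plant import *
import numpy as np, cv2
def K(c):
    f=200/np.tan(np.radians(c["vfov"])/2)
    return np.array([[f,0,c["cx"]],[0,f,c["cy"]],[0,0,1]])
def ray(c,px):
    u=cv2.undistortPoints(np.array([[px]],float),K(c),np.array(c["distortion"],float))[0,0]
    T=np.array(c["cam_to_world"]); d=T[:3,:3]@np.array([u[0],-u[1],-1]); return T[:3,3],d/np.linalg.norm(d)
def atz(c,px,z):
    o,d=ray(c,px); return o+d*(z-o[2])/d[2]
def proj(c,P):
    T=np.array(c["cam_to_world"]); p=(np.asarray(P,float).reshape(-1,3)-T[:3,3])@T[:3,:3]
    p=p*np.array([1,-1,-1])
    return cv2.projectPoints(p,np.zeros(3),np.zeros(3),K(c),np.array(c["distortion"],float))[0][:,0]
def tri(obs):
    A=0;b=0
    for c,px in obs:
        o,d=ray(c,px); M=np.eye(3)-np.outer(d,d); A=A+M; b=b+M@o
    return np.linalg.solve(A,b)
def save(c,n): cv2.imwrite(f"pics/{n}.png",cv2.cvtColor(c["color"],cv2.COLOR_RGB2BGR))
E
python3 - <<'E'
from h import *
s=get_state();print(s)
C={n:read_camera(n) for n in("side","top","wrist")}
for n in C: save(C[n],n+"0"); print(n,C[n]["vfov"],np.round(C[n]["cam_to_world"],3).tolist())
for t in ["bottle","cap","cap_top","neck","tray","tweezers_loose","spool","dish","jar"]:
  for n in C:
    print(t,n,[(round(r["p"],2),np.round(r["location"]).tolist()) for r in place_of(t,n)[:3]],[(round(r["p"],2),np.round(r["location"]).tolist(),int(r["pixels"].sum())) for r in trace(t,n)[:3]])
print(get_state()["time"])
E
```

```text
pics
{'time': 0.0, 'qpos': array([-1.33299868e+00,  2.87185894e-01,  1.57816257e+00, -2.73339616e-06,
        1.27858994e+00, -1.50015267e-01]), 'dq': array([ 0.00010775, -0.00030664,  0.00025314,  0.00044367,  0.00194329,
       -0.00127736]), 'joint_efforts': array([ 1.95426233e-03, -4.05980480e+01, -2.92623639e+01, -1.99525670e-05,
        5.83407222e-03, -4.02653015e-06]), 'eef_pos': array([ 0.25513331, -0.62426764,  0.24694145]), 'tcp_rot': array([ 9.81258224e-01,  1.92693857e-01, -5.27694632e-05, -1.17168962e-03]), 'contact_force': array([-0.56285693,  0.36097638,  0.36383747]), 'wrist_torque': array([-0.0169181 , -0.03734782, -0.02584287]), 'opening': 1.0045035409650573}
side 55.0040614587834 [[0.997, 0.016, -0.07, 0.484], [-0.07, 0.432, -0.899, -0.771], [0.016, 0.902, 0.432, 0.507], [0.0, 0.0, 0.0, 1.0]]
top 48.39944637645619 [[-0.019, 0.99, -0.139, 0.415], [-0.999, -0.023, -0.026, 0.031], [-0.029, 0.139, 0.99, 1.126], [0.0, 0.0, 0.0, 1.0]]
wrist 65.33607574740738 [[0.378, 0.882, 0.28, 0.326], [-0.926, 0.361, 0.113, -0.595], [-0.002, -0.302, 0.953, 0.373], [0.0, 0.0, 0.0, 1.0
[... 1227 characters left out ...]
[]
tweezers_loose side [(0.44, [325.0, 259.0])] [(0.54, [329.0, 255.0], 125)]
tweezers_loose top [(0.64, [342.0, 203.0])] []
tweezers_loose wrist [] []
spool side [(0.75, [404.0, 254.0])] [(0.93, [400.0, 239.0], 460), (0.46, [319.0, 222.0], 915)]
spool top [(0.57, [343.0, 134.0])] [(0.61, [330.0, 133.0], 451)]
spool wrist [] []
dish side [(0.62, [372.0, 222.0]), (0.43, [359.0, 199.0])] [(0.67, [302.0, 263.0], 813), (0.62, [376.0, 217.0], 389)]
dish top [(0.71, [280.0, 147.0]), (0.55, [340.0, 134.0])] [(0.84, [278.0, 145.0], 676)]
dish wrist [] []
jar side [(0.71, [359.0, 202.0])] [(0.68, [358.0, 190.0], 558)]
jar top [(0.76, [232.0, 157.0])] [(0.74, [227.0, 154.0], 613)]
jar wrist [] []
2.85
```

Run:
```python
import cv2
for n,(x0,y0,x1,y1) in {"side0":(200,150,460,340),"top0":(190,100,470,300)}.items():
    i=cv2.imread(f"pics/{n}.png"); cv2.imwrite(f"pics/{n}c.png",cv2.resize(i[y0:y1,x0:x1],None,fx=2.8,fy=2.8,interpolation=2))
```

```text
(no output)
```

View pics/side0c.png

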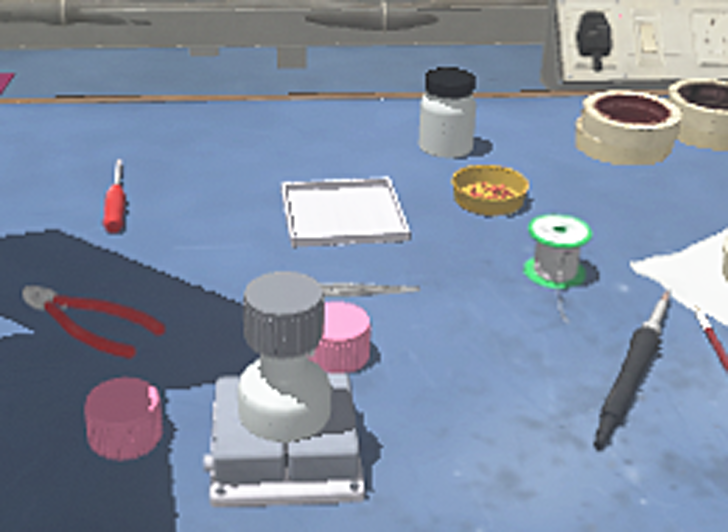

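View pics/top0c.png

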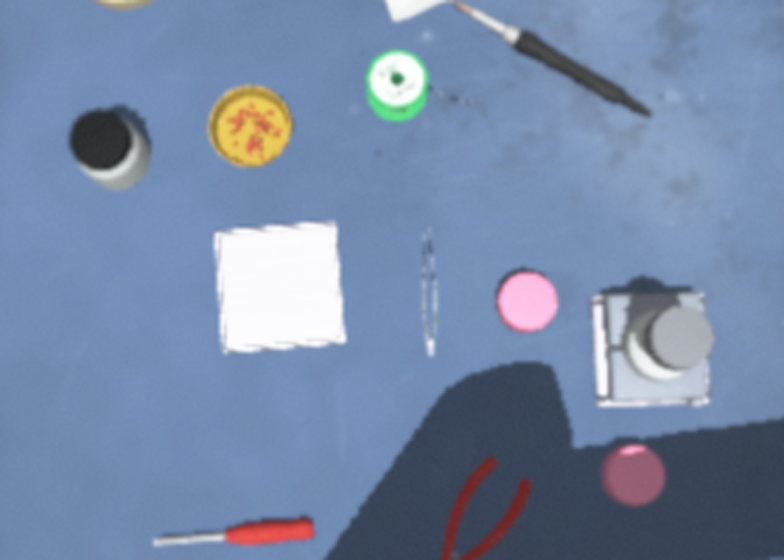

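View pics/side0.png

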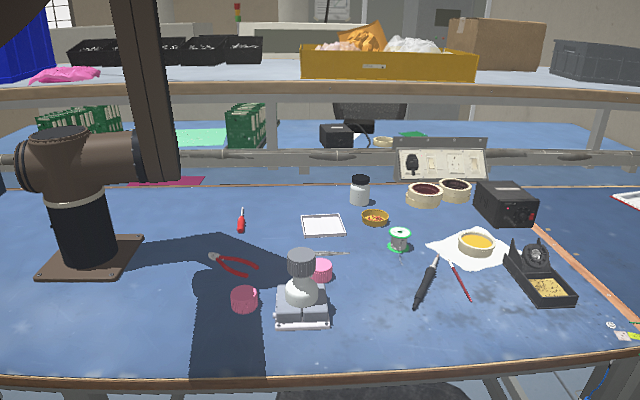

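Run:
```python
from h import *
C={n:read_camera(n) for n in("side","top")}
for n in C: np.savez(f"{n}.npz",**{k:C[n][k] for k in C[n]})
for px in [(433.2,220.7),(432,220.5)]: print("captop top",atz(C["top"],px,.134))
print("captop side", atz(C["side"],(200+284/2.8,150+293/2.8),.134))
print("tri",tri([(C["top"],(433.2,220.7)),(C["side"],(301.4,254.6))]))
ft=[(597,296),(707,292),(709,403),(599,405)]
for p in ft: print("foot",atz(C["top"],(190+p[0]/2.8,100+p[1]/2.8),.012))
print("bottle",atz(C["top"],(421,223),0),atz(C["side"],(300,312),0))
tr=[(215,231),(336,223),(345,343),(223,352)]
P=np.array([atz(C["top"],(190+p[0]/2.8,100+p[1]/2.8),.012) for p in tr]);print("tray",P,P.mean(0))
tr=[(282,183),(391,178),(410,238),(293,243)]
P=np.array([atz(C["side"],(200+p[0]/2.8,150+p[1]/2.8),.012) for p in tr]);print("tray side",P,P.mean(0))
print("tray",atz(C["top"],(290,202),0),atz(C["side"],(320,229),0))
for n,p,z in [("jar",(232,157),0),("spool",(343,134),0),("dish",(280,147),0),("tweez",(342,203),0),("pink1",(378.5,207.5),.034),("pink2",(416,269.5),.034)]: print(n,atz(C["top"],p,z))
# render overlay of fit later
```

```text
captop top [ 0.49247905 -0.20001688  0.134     ]
captop top [ 0.49298906 -0.19735629  0.134     ]
captop side [ 0.49489545 -0.20328103  0.134     ]
tri [ 0.49376636 -0.20044185  0.13212143]
foot [ 0.54146155 -0.15493135  0.012     ]
foot [ 0.54278453 -0.25414206  0.012     ]
foot [ 0.44348707 -0.25045943  0.012     ]
foot [ 0.44405824 -0.15245694  0.012     ]
bottle [ 0.49781545 -0.19999762  0.        ] [ 0.4911547  -0.19956398  0.        ]
tray [[0.60878932 0.1888324  0.012     ]
 [0.61349349 0.07840376 0.012     ]
 [0.50419254 0.07214905 0.012     ]
 [0.49835761 0.18197809 0.012     ]] [0.55620824 0.13034082 0.012     ]
tray side [[0.50120312 0.17996956 0.012     ]
 [0.61108269 0.18656081 0.012     ]
 [0.61492997 0.06723049 0.012     ]
 [0.50849199 0.0629765  0.012     ]] [0.55892694 0.12418434 0.012     ]
tray [0.55887204 0.13103777 0.        ] [0.55136147 0.12207669 0.        ]
jar [0.68067364 0.28179964 0.        ]
spool [ 0.7343668  -0.00913959  0.        ]
dish [0.70389563 0.15573966 0.        ]
tweez [ 0.55331411 -0.00162618  0.        ]
pink1 [ 0.53593713 -0.09020592  0.034     ]
pink2 [ 0.38285045 -0.17558903  0.034     ]
```

```bash
cat >> h.py <<'E'
from scipy.spatial.transform import Rotation as R
def toolshift(target):
    s=get_state(); r=R.from_quat(s["tcp_rot"]); return np.round(100*r.inv().apply(np.array(target)-s["eef_pos"]),2)
E
python3 - <<'E'
import plant; print([n for n in dir(plant) if n[0]!='_'])
from h import *
print(get_state().keys())
try: print(tip_extent)
except Exception as e: print(e)
print(toolshift([.4935,-.202,.25]))
print(R.from_quat(get_state()["tcp_rot"]).as_matrix().round(3))
E
```

```text
['Unreachable', 'get_state', 'place_of', 'read_camera', 'sign_off', 'tip_extent', 'trace']
dict_keys(['time', 'qpos', 'dq', 'joint_efforts', 'eef_pos', 'tcp_rot', 'contact_force', 'wrist_torque', 'opening'])
0.017
[ 38.04 -30.14  -0.17]
[[ 0.926  0.378  0.   ]
 [ 0.378 -0.926 -0.   ]
 [-0.     0.    -1.   ]]
```

```bash
python3 -m crank '[[-1,3.8,-3.0,0,0,0,0],[-1,3.8,-3.0,0,0,0,0],[-1,3.8,-3.0,0,0,0,0],[-1,3.8,-3.0,0,0,0,0],[-1,3.8,-3.0,0,0,0,0]]'; python3 -m crank '[[-1,3.8,-3.0,0,0,0,0],[-1,3.8,-3.0,0,0,0,0],[-1,3.8,-3.0,0,0,0,0],[-1,3.0,-2.4,0,0,0,0],[-1,0,0,0,0,0,0]]'
python3 - <<'E'
from h import *
print(toolshift([.4935,-.202,.25]))
w=read_camera("wrist"); save(w,"w1")
for t in ["cap_top","cap"]: print(t,[(r["p"],r["location"]) for r in place_of(t,"wrist")],[(r["p"],r["location"]) for r in trace(t,"wrist")])
for z,r in ((.134,.025),): 
  i=cv2.imread("pics/w1.png")
  a=np.linspace(0,6.283,60); P=np.c_[.4935+r*np.cos(a),-.202+r*np.sin(a),0*a+z]
  cv2.polylines(i,[proj(w,P).round().astype(int)],True,(0,255,0),1); cv2.imwrite("pics/w1o.png",i)
E
```

```text
time: 3.45
eef_pos: [0.3751, -0.4125, 0.2485]
tcp_rot: [0.981, 0.192, 0.0, 0.0]
contact_force: [0.5, -1.5, 1.7]
opening: 0.996
time: 3.95
eef_pos: [0.4662, -0.2504, 0.2486]
tcp_rot: [0.981, 0.195, 0.001, -0.0]
contact_force: [-0.0, -0.7, -0.5]
opening: 0.995
[ 4.38 -3.42 -0.14]
cap_top [(0.9, [278.0, 140.9]), (0.83, [236.9, 212.0]), (0.68, [202.0, 49.0])] [(0.67, [240.9, 205.9]), (0.57, [206.5, 50.7])]
cap [(0.73, [211.8, 53.8]), (0.68, [281.0, 138.4]), (0.57, [245.3, 199.0])] [(0.86, [276.8, 141.6]), (0.84, [205.7, 48.7]), (0.66, [240.3, 204.7])]
```

View pics/w1o.png

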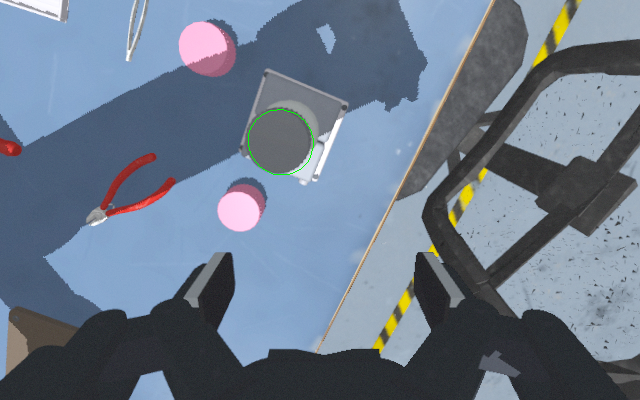

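```bash
python3 -m crank '[[-1,2.2,-1.7,0.5,0,0,0],[-1,2.2,-1.7,2.5,0,0,0],[-1,0,0,2.8,0,0,0],[-1,0,0,0,0,0,0]]'
python3 - <<'E'
from h import *
print(toolshift([.4935,-.202,.19]), get_state()["contact_force"])
w=read_camera("wrist"); save(w,"w2")
i=cv2.imread("pics/w2.png"); r=.025
a=np.linspace(0,6.283,60); P=np.c_[.4935+r*np.cos(a),-.202+r*np.sin(a),0*a+.134]
cv2.polylines(i,[proj(w,P).round().astype(int)],True,(0,255,0),1); cv2.imwrite("pics/w2o.png",cv2.resize(i[60:360,120:500],None,fx=2,fy=2))
E
```

```text
time: 4.6
eef_pos: [0.49, -0.2053, 0.1859]
tcp_rot: [0.981, 0.192, -0.003, -0.003]
contact_force: [1.0, 0.7, 0.0]
opening: 0.999
[ 0.45 -0.17 -0.41] [1.01127196 0.69637102 0.01000099]
```

View pics/w2o.png

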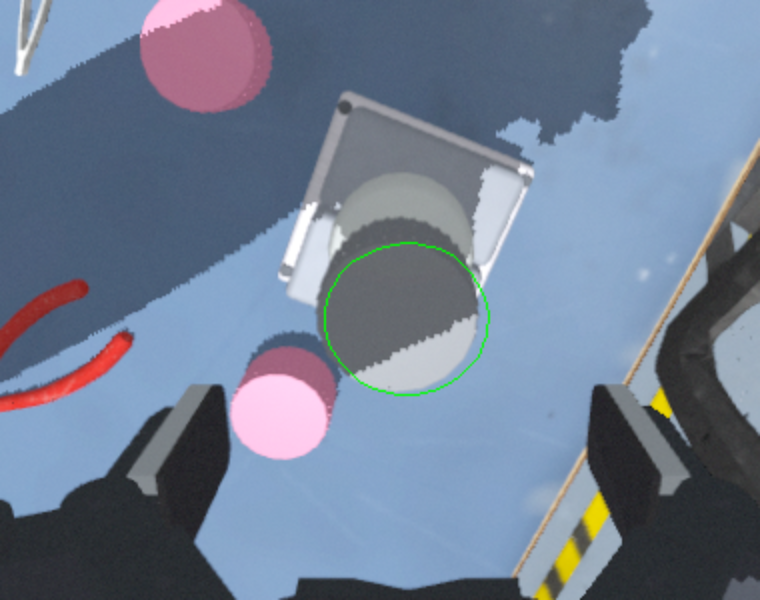

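```bash
cat >> h.py <<'E'
def ov(cam,name,c,r=.025,z=.134,crop=(60,360,120,500)):
    w=read_camera(cam); i=cv2.cvtColor(w["color"],cv2.COLOR_RGB2BGR)
    a=np.linspace(0,6.283,60); P=np.c_[c[0]+r*np.cos(a),c[1]+r*np.sin(a),0*a+z]
    cv2.polylines(i,[proj(w,P).round().astype(int)],True,(0,255,0),1)
    y0,y1,x0,x1=crop
    cv2.imwrite(f"pics/{name}.png",cv2.resize(i[y0:y1,x0:x1],None,fx=2,fy=2)); return w
E
python3 - <<'E'
from h import *
s=get_state();print(s["eef_pos"],s["tcp_rot"],s["contact_force"],toolshift([.4935,-.202,.19]))
w=ov("wrist","w3",(.4935,-.202))
print([(r["p"],r["location"],atz(w,r["location"],.134)) for r in place_of("cap_top","wrist")])
E
```

```text
[ 0.49102775 -0.20625021  0.18833648] [ 0.98139464  0.19198521 -0.00185321 -0.00167625] [-0.16253931 -0.87123134  0.23610777] [ 0.39 -0.3  -0.17]
[(0.92, [316.3, 218.9], array([ 0.49334885, -0.19923293,  0.134     ])), (0.58, [256.9, 264.4], array([ 0.44882363, -0.17510512,  0.134     ]))]
```

View pics/w3.png

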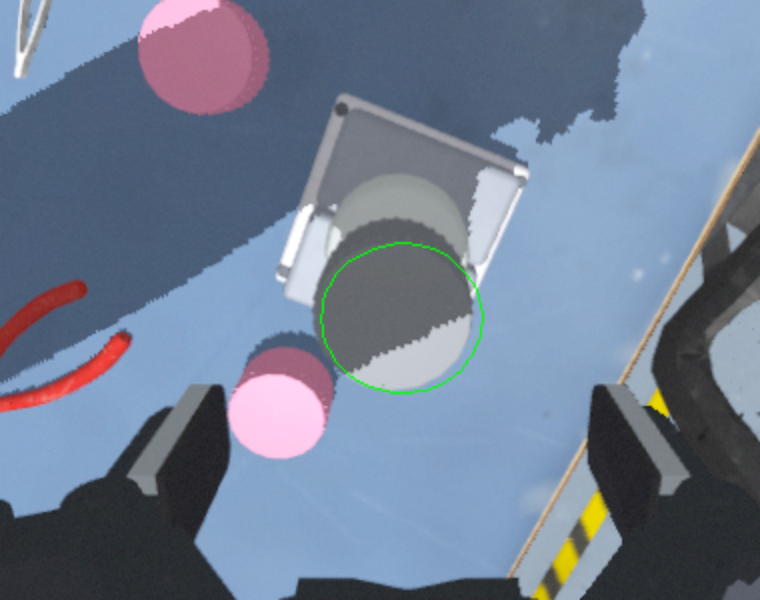

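```bash
python3 -m crank '[[-1,0.45,-0.44,0.5,0,0,0],[-1,0,0,1.0,0,0,0],[-1,0,0,0,0,0,0],[-1,0,0,0,0,0,0]]'
python3 - <<'E'
from h import *
for k in range(3):
  s=get_state();print(s["eef_pos"],s["tcp_rot"],s["contact_force"]); w=ov("wrist","w4",(.4935,-.2005))
print(R.from_quat(s["tcp_rot"]).as_matrix().round(3)[:,2])
E
```

```text
time: 5.15
eef_pos: [0.4948, -0.2002, 0.175]
tcp_rot: [0.981, 0.193, -0.0, -0.0]
contact_force: [0.7, -0.1, 0.4]
opening: 0.997
[ 0.49479409 -0.20018123  0.1749906 ] [ 9.81258877e-01  1.92693712e-01 -2.92226548e-04 -2.52356723e-04] [ 0.68720184 -0.14271379  0.39502004]
[ 0.49499456 -0.20026708  0.17531825] [ 9.81258468e-01  1.92696176e-01 -4.63225234e-05 -2.83166465e-05] [-0.13292609 -0.21417414  0.31446941]
[ 0.49511219 -0.200352    0.17552561] [9.81263943e-01 1.92668232e-01 1.04109957e-04 1.22539886e-04] [ 0.30941257  0.64991723 -0.38579478]
[ 0. -0. -1.]
```

View pics/w4.png

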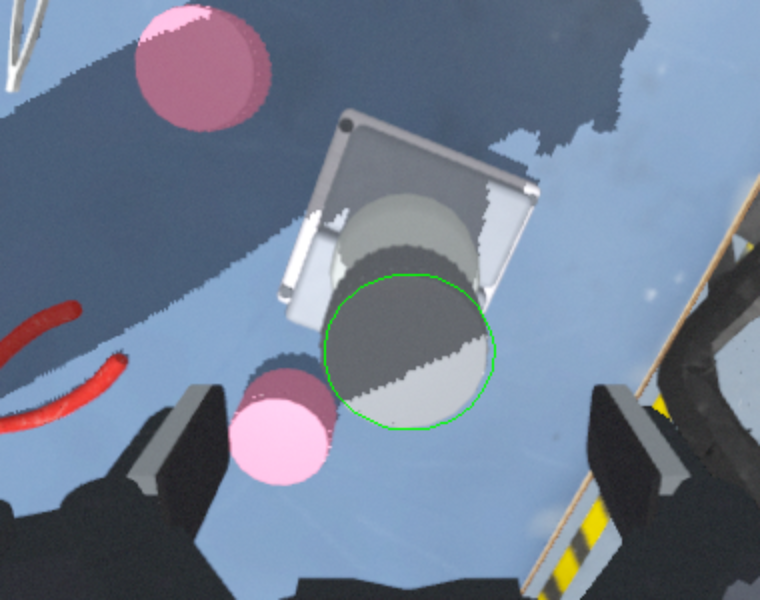

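```bash
python3 -m crank '[[-1,-0.05,-0.03,1.8,0,0,0],[-1,-0.05,-0.03,1.8,0,0,0],[-1,0,0,1.6,0,0,0],[-1,0,0,0,0,0,0],[-1,0,0,0,0,0,0]]' 25
python3 - <<'E'
from h import *
print(toolshift([.4938,-.2005,.122]))
w=ov("wrist","w5",(.4935,-.2005)); ov("side","s5",(.4935,-.2005),crop=(200,350,210,400))
E
```

```text
time: 5.8
eef_pos: [0.494, -0.2002, 0.1236]
tcp_rot: [0.981, 0.193, 0.0, 0.0]
contact_force: [-0.4, 0.6, 0.1]
opening: 1.001
[-0.03  0.02  0.16]
```

View pics/w5.png

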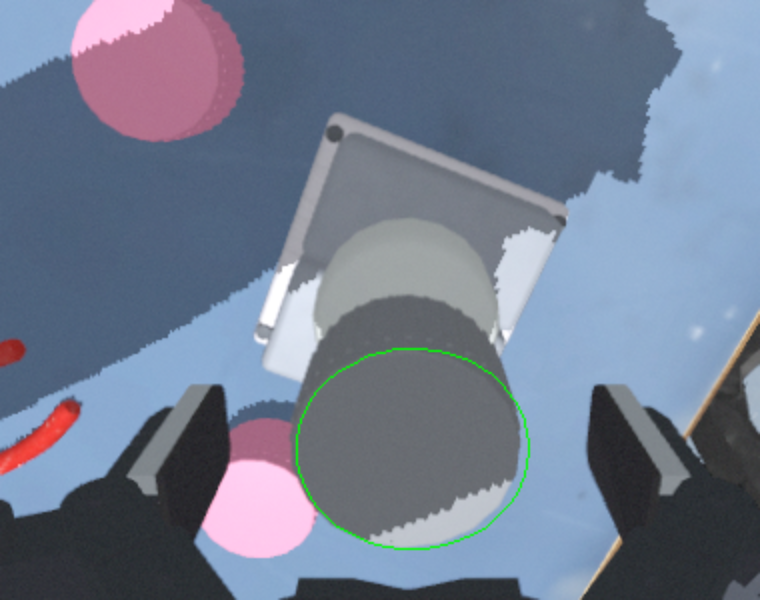

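View pics/s5.png

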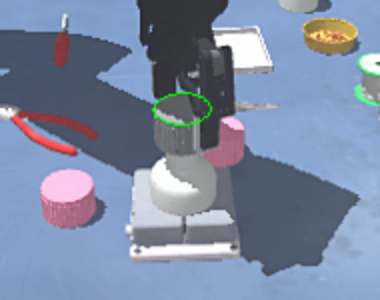

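```bash
python3 -m crank '[[-0.1,0,-0.08,0.1,0,0,0],[-0.1,0,0,0,0,0,0],[-0.1,0,0,0,0,0,0]]' 20; python3 -m crank '[[0.2,0,0,0,0,0,0],[0.2,0,0,0,0,0,0],[0.2,0,0,0,0,0,0]]' 20
python3 - <<'E'
from h import *
for k in range(4):
  s=get_state();print(s["eef_pos"],s["contact_force"],s["wrist_torque"],s["opening"]); w=ov("wrist","w6",(.4935,-.2005))
E
```

```text
time: 6.2
eef_pos: [0.4938, -0.1995, 0.123]
tcp_rot: [0.981, 0.193, 0.0, 0.0]
contact_force: [-1.1, -0.4, 1.4]
opening: 0.573
time: 6.5
eef_pos: [0.4939, -0.1995, 0.123]
tcp_rot: [0.981, 0.193, 0.0, 0.0]
contact_force: [-1.4, 0.3, 4.5]
opening: 0.575
[ 0.49385453 -0.19952019  0.12296075] [-1.35107718  0.25598489  4.49532043] [ 0.02905713  0.1809418  -0.06105694] 0.5751682269299625
[ 0.49386369 -0.19950796  0.12294561] [-0.39665147  0.93000491  5.3536785 ] [0.11820269 0.17626147 0.02141019] 0.571085585908109
[ 0.49386613 -0.19953395  0.12297087] [-1.08800094  1.27406404  5.27794321] [0.16782015 0.23475492 0.04297759] 0.5732535065207821
[ 0.49385696 -0.19951168  0.12293139] [-0.84848327  0.41843296  6.07440745] [0.11444086 0.10721043 0.00708679] 0.5723159906820586
```

View pics/w6.png

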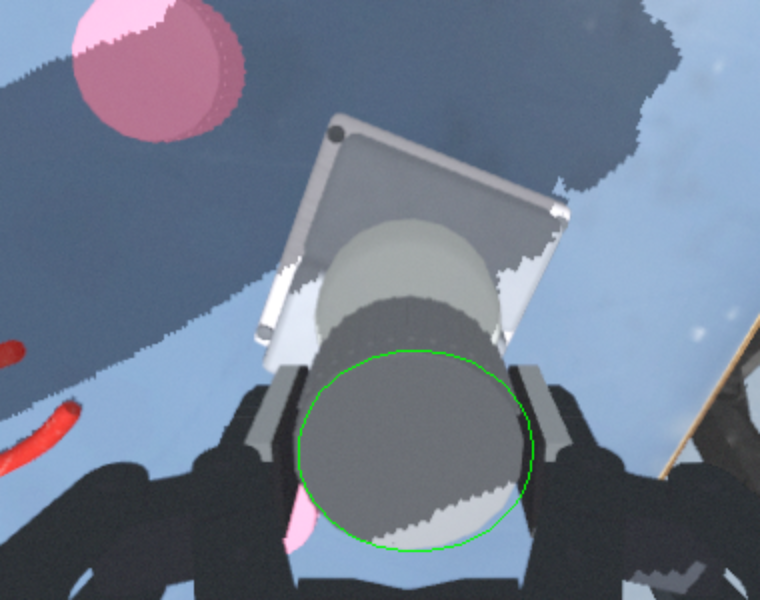

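```bash
python3 -m crank '[[1,0,0,0,0,0,0],[1,0,0,0,0,0,0],[1,0,0,0,0,0,0]]' 60; python3 -m crank '[[1,0,0,0.1,0,0,0],[1,0,0,0,0,0,0]]';  python3 -m crank '[[1,0,0,0.1,0,0,0],[1,0,0,0,0,0,0]]'
```

```text
time: 7.0
eef_pos: [0.4939, -0.1995, 0.1228]
tcp_rot: [0.981, 0.193, 0.0, 0.0]
contact_force: [-0.4, 0.9, 5.6]
opening: 0.562
time: 7.2
eef_pos: [0.4939, -0.1995, 0.1218]
tcp_rot: [0.981, 0.193, 0.0, 0.0]
contact_force: [-0.9, 1.9, 5.8]
opening: 0.562
time: 7.4
eef_pos: [0.4939, -0.1995, 0.1209]
tcp_rot: [0.981, 0.193, 0.0, 0.0]
contact_force: [-0.4, 0.8, 6.3]
opening: 0.562
```

```bash
for i in 1 2; do python3 -m crank '[[1,0,0,0.1,0,0,0],[1,0,0,0,0,0,0]]' | sed -n '2p;4p'; done
```

```text
eef_pos: [0.4939, -0.1995, 0.12]
contact_force: [-1.2, 0.5, 5.6]
eef_pos: [0.4939, -0.1995, 0.119]
contact_force: [-1.5, 1.0, 6.8]
```

```bash
python3 -m crank '[[1,0,0,0.1,0,0,0],[1,0,0,0,0,0,0]]' | sed -n '2p;4p'
python3 -m crank '[[1,0,0,0.1,0,0,0],[1,0,0,0,0,0,0]]' | sed -n '2p;4p'
```

```text
eef_pos: [0.4939, -0.1996, 0.1181]
contact_force: [-2.5, 0.6, 7.6]
eef_pos: [0.4939, -0.1995, 0.1172]
contact_force: [-2.5, 1.0, 8.7]
```

```bash
python3 -m crank '[[1,0,0,0.05,0,0,0],[1,0,0,0,0,0,0]]' | sed -n '2p;4p'
python3 -m crank '[[1,0,0,0.05,0,0,0],[1,0,0,0,0,0,0]]' | sed -n '2p;4p'
```

```text
eef_pos: [0.4939, -0.1995, 0.1168]
contact_force: [-2.1, 0.9, 7.7]
eef_pos: [0.4939, -0.1995, 0.1163]
contact_force: [-2.8, 1.2, 7.8]
```

```bash
python3 -m crank '[[1,0,0,0.05,0,0,0],[1,0,0,0,0,0,0]]' | sed -n '2p;4p'
```

```text
eef_pos: [0.4939, -0.1995, 0.1158]
contact_force: [-2.4, 1.2, 7.7]
```

```bash
python3 -m crank '[[1,0,0,0.05,0,0,0],[1,0,0,0,0,0,0]]' | sed -n '2p;4p'
```

```text
eef_pos: [0.4939, -0.1996, 0.1156]
contact_force: [-2.0, 1.8, 8.9]
```

```bash
python3 -m crank '[[1,0,0,0.05,0,0,0],[1,0,0,0,0,0,0]]' | sed -n '2p;4p'
```

```text
eef_pos: [0.4939, -0.1996, 0.1155]
contact_force: [-3.1, 1.8, 11.4]
```

```bash
python3 -m crank '[[1,0,0,0.05,0,0,0],[1,0,0,0,0,0,0]]' | sed -n '2p;4p'
```

```text
eef_pos: [0.494, -0.1996, 0.1155]
contact_force: [-5.1, 3.1, 12.9]
```

```bash
python3 -m crank '[[1,0,0,0.05,0,0,0],[1,0,0,0,0,0,0]]' | sed -n '2p;4p'
```

```text
eef_pos: [0.494, -0.1996, 0.1155]
contact_force: [-7.0, 4.1, 16.8]
```

```bash
python3 -m crank '[[1,-0.02,-0.02,0,0,0,0],[1,0,0,0,0,0,0]]' | sed -n '2,4p'; python3 -m crank '[[1,0,0,0,0,0,0]]' | sed -n '2,4p'
```

```text
eef_pos: [0.494, -0.1996, 0.1155]
tcp_rot: [0.981, 0.193, 0.0, 0.0]
contact_force: [-5.3, 1.7, 15.4]
eef_pos: [0.494, -0.1996, 0.1156]
tcp_rot: [0.981, 0.193, 0.0, 0.0]
contact_force: [-4.3, 3.6, 14.4]
```

```bash
python3 -m crank '[[1,-0.04,-0.02,0.03,0,0,0],[1,0,0,0,0,0,0]]' | sed -n '2,4p'; python3 -m crank '[[1,0,0,0,0,0,0]]' | sed -n '2,4p'
```

```text
eef_pos: [0.494, -0.1996, 0.1155]
tcp_rot: [0.981, 0.193, 0.001, 0.0]
contact_force: [-4.3, 3.8, 15.5]
eef_pos: [0.494, -0.1996, 0.1155]
tcp_rot: [0.981, 0.193, 0.001, 0.001]
contact_force: [-3.5, 2.9, 15.7]
```

```bash
python3 -m crank '[[1,0,0,0,0,0,-3],[1,0,0,0,0,0,-3],[1,0,0,0,0,0,0]]' | sed -n '2,4p'
```

```text
eef_pos: [0.4945, -0.1999, 0.1155]
tcp_rot: [0.97, 0.244, 0.002, 0.001]
contact_force: [-2.5, 3.0, 14.4]
```

```bash
python3 -m crank '[[1,0,0,0.02,0,0,-4],[1,0,0,0,0,0,-4],[1,0,0,0,0,0,0]]' | sed -n '2,4p'
python3 -c "
from h import *
s=get_state();print(s['contact_force'],s['wrist_torque'])
ov('wrist','w7',(.4935,-.2))"
```

```text
eef_pos: [0.4946, -0.1997, 0.1155]
tcp_rot: [0.95, 0.311, 0.001, 0.001]
contact_force: [-2.9, 3.8, 14.2]
[-2.86657501  3.83132687 14.24571096] [0.52563131 0.47562584 0.00388798]
```

View pics/w7.png

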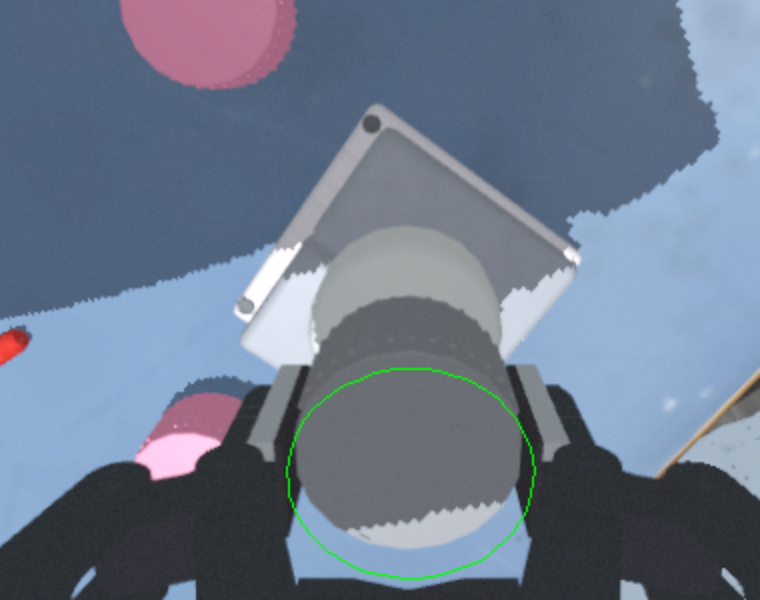

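```bash
python3 -m crank '[[1,0,-0.04,0.03,0,0,-5],[1,0,0,0,0,0,-5],[1,0,0,0,0,0,0]]' | sed -n '2,4p'
```

```text
eef_pos: [0.4947, -0.1996, 0.1155]
tcp_rot: [0.919, 0.393, 0.002, 0.002]
contact_force: [-1.8, 3.2, 15.3]
```

```bash
python3 -m crank '[[1,0,-0.02,0.01,0,0,-5],[1,0,0,0,0,0,-5],[1,0,0,0,0,0,0]]' | sed -n '2,4p'
```

```text
eef_pos: [0.4947, -0.1994, 0.1156]
tcp_rot: [0.882, 0.472, 0.002, 0.002]
contact_force: [-1.0, 3.4, 17.1]
```

```bash
python3 -m crank '[[1,0,-0.02,0.02,0,0,-5],[1,0,0,0,0,0,-5],[1,0,0,0,0,0,0]]' | sed -n '2,4p'
```

```text
eef_pos: [0.4945, -0.1993, 0.1155]
tcp_rot: [0.837, 0.547, 0.001, 0.002]
contact_force: [-2.0, 3.5, 16.0]
```

```bash
python3 -m crank '[[1,0,0,0,0,0,-5],[1,0,0,0,0,0,-5],[1,0,0,0,0,0,0]]' | sed -n '2,4p'
```

```text
eef_pos: [0.4944, -0.1994, 0.1155]
tcp_rot: [0.786, 0.618, 0.001, 0.002]
contact_force: [-2.3, 3.2, 16.7]
```

```bash
python3 -m crank '[[1,0,0,0,0,0,-5],[1,0,0,0,0,0,-5],[1,0,0,0,0,0,-4],[1,0,0,0,0,0,0]]' | sed -n '2,4p'; python3 -c "
from h import *
s=get_state();print(s['contact_force'],s['wrist_torque'],s['qpos'],s['time'])"
```

```text
eef_pos: [0.4945, -0.1993, 0.1155]
tcp_rot: [0.705, 0.709, 0.001, 0.002]
contact_force: [-2.2, 4.1, 16.2]
[-2.2020297   4.11058902 16.1772667 ] [ 0.56401626  0.41293125 -0.00476284] [-5.74034968e-01  1.25658707e-01  2.02732855e+00  1.38946909e-03
  9.83866916e-01 -5.79812087e-01] 12.45
```

```bash
python3 -m crank '[[1,0,0,-0.2,0,0,0],[1,0,0,-0.3,0,0,0],[1,0,0,0,0,0,0]]' | sed -n '2,5p'
```

```text
eef_pos: [0.4944, -0.1993, 0.1189]
tcp_rot: [0.706, 0.708, 0.001, 0.003]
contact_force: [1.9, 1.3, 7.9]
opening: 0.561
```

```bash
python3 -m crank '[[1,0,0,-0.4,0,0,0],[1,0,0,0,0,0,0]]' | sed -n '2,5p'
```

```text
eef_pos: [0.4943, -0.1993, 0.1226]
tcp_rot: [0.706, 0.708, 0.001, 0.003]
contact_force: [1.9, 1.7, 5.0]
opening: 0.562
```

```bash
python3 -m crank '[[1,0,0,-0.4,0,0,0],[1,0,0,0,0,0,0]]' | sed -n '2,5p'
```

```text
eef_pos: [0.4935, -0.1992, 0.126]
tcp_rot: [0.706, 0.708, 0.001, 0.002]
contact_force: [1.9, 0.1, 4.6]
opening: 0.562
```

```bash
python3 -m crank '[[1,0,0,-0.4,0,0,0],[1,0,0,0,0,0,0]]' | sed -n '2,5p'
```

```text
eef_pos: [0.4924, -0.1986, 0.1285]
tcp_rot: [0.706, 0.708, 0.0, 0.0]
contact_force: [3.8, -0.2, 0.3]
opening: 0.564
```

```bash
python3 -m crank '[[1,0,0,-0.4,0,0,0],[1,0,0,-0.4,0,0,0],[1,0,0,0,0,0,0]]' | sed -n '2,5p'
```

```text
eef_pos: [0.4918, -0.1985, 0.1362]
tcp_rot: [0.706, 0.708, -0.0, -0.001]
contact_force: [2.1, -1.5, -0.2]
opening: 0.562
```

```bash
python3 -m crank '[[1,0,0.1,-0.5,0,0,0],[1,0,0,-0.7,0,0,0],[1,0,0,-1,0,0,0],[1,0,0,-2,0,0,0]]' | sed -n '2,5p';  python3 -m crank '[[1,0,0,-3,0,0,0],[1,0,0,-2,0,0,0],[1,0,0,0,0,0,0]]' | sed -n '2,5p'
python3 - <<'E'
from h import *
c=ov("side","s8",(.4935,-.2),crop=(150,350,180,440))
print(get_state()["contact_force"],get_state()["time"],[(r["p"],r["location"]) for r in trace("cap","side")])
ov("wrist","w8",(.4935,-.2))
E
```

```text
eef_pos: [0.4919, -0.1978, 0.178]
tcp_rot: [0.706, 0.708, -0.001, -0.002]
contact_force: [0.7, 0.6, -2.1]
opening: 0.561
eef_pos: [0.4948, -0.1995, 0.2333]
tcp_rot: [0.706, 0.709, 0.001, 0.004]
contact_force: [1.1, 0.3, -0.4]
opening: 0.565
[ 0.84808986 -0.30385553 -1.29780292] 14.4 [(0.81, [244.6, 301.8]), (0.64, [302.1, 207.5]), (0.56, [321.3, 272.2])]
```

View pics/s8.png

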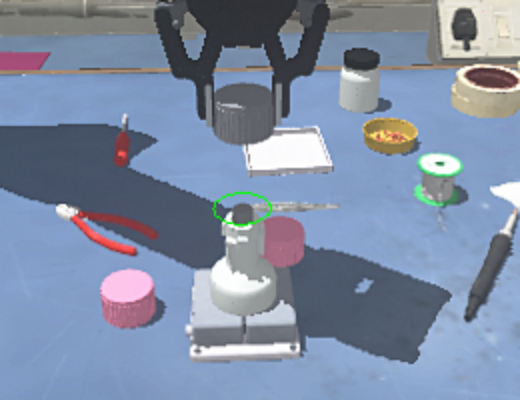

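View pics/w8.png

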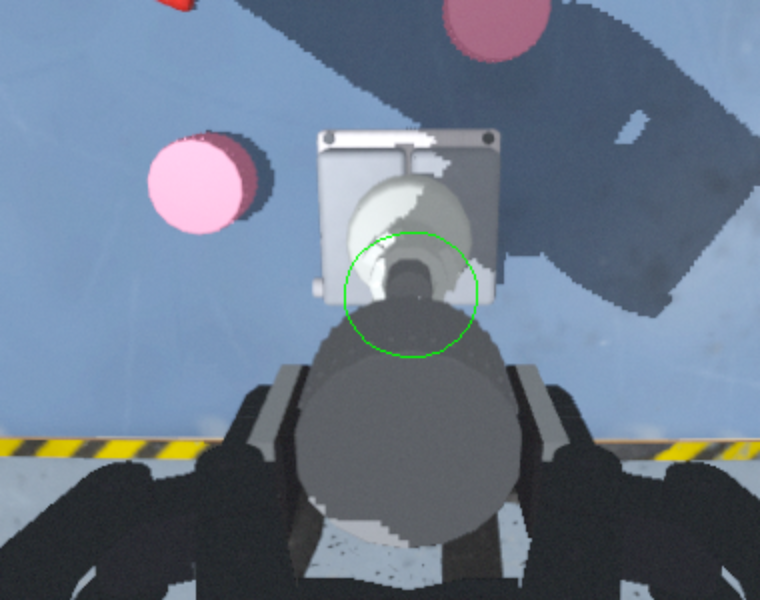

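```bash
python3 -m crank '[[1,2,0.3,0,0,0,0],[1,4,0.8,0,0,0,0],[1,4,0.8,0,0,0,0],[1,4,0.8,0,0,0,0],[1,4,0.8,0,0,0,0]]' | sed -n '2,5p';  python3 -m crank '[[1,4,0.8,0,0,0,0],[1,4,0.8,0,0,0,0],[1,4,0.8,0,0,0,0],[1,2,0.2,0,0,0,0],[1,0,0,0,0,0,0]]' | sed -n '2,5p'
python3 - <<'E'
from h import *
w=read_camera("wrist"); save(w,"w9")
for t in ("wrist","top"):
  c=read_camera(t); print(t,[(r["p"],r["location"],atz(c,r["location"],0)) for r in place_of("tray",t)])
print(toolshift([.556,.129,.1]),get_state()["tcp_rot"])
E
```

```text
eef_pos: [0.5265, -0.0168, 0.2265]
tcp_rot: [0.706, 0.708, -0.001, -0.002]
contact_force: [0.2, -0.7, -1.1]
opening: 0.563
eef_pos: [0.5519, 0.124, 0.2264]
tcp_rot: [0.704, 0.71, -0.001, -0.002]
contact_force: [-0.5, -0.8, -1.0]
opening: 0.56
wrist [(0.92, [329.7, 155.4], array([0.55721696, 0.13695707, 0.        ]))]
top []
[ 0.86  0.35 12.8 ] [ 7.06261259e-01  7.07950918e-01 -6.32825293e-04 -3.63172996e-04]
```

View pics/w9.png

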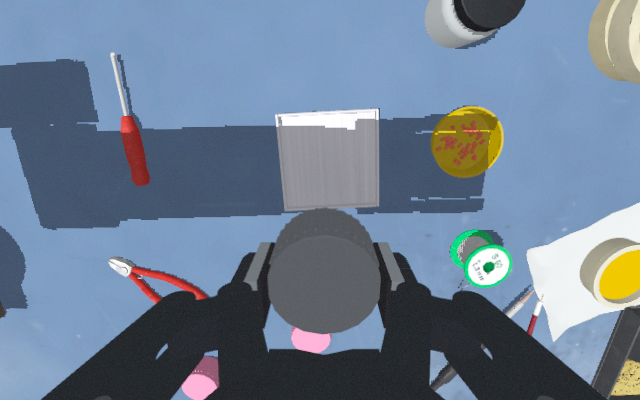

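Run:
```python
from h import *
w=read_camera("wrist")
P=np.array([atz(w,p,.012) for p in [(276,113),(379,110),(379,207),(285,209)]]);print(P,P.mean(0))
s=get_state(); print(s["eef_pos"],toolshift([.556,.13,.1]))
```

```text
[[0.501      0.1822578  0.012     ]
 [0.61043438 0.18566671 0.012     ]
 [0.6164005  0.07645993 0.012     ]
 [0.50689389 0.07367405 0.012     ]] [0.55868219 0.12951462 0.012     ]
[0.55290647 0.1204037  0.22831494] [ 0.96  0.32 12.83]
```

```bash
python3 -m crank '[[1,0.86,0.4,2,0,0,0],[1,0,0,4,0,0,0],[1,0,0,4,0,0,0],[1,0,0,4,0,0,0],[1,0,0,2,0,0,0]]' | sed -n '2,5p';  python3 -m crank '[[1,0,0,1,0,0,0],[1,0,0,0,0,0,0],[1,0,0,0,0,0,0]]' | sed -n '2,5p'
python3 - <<'E'
from h import *
ov("side","s10",(.557,.129),z=.003,crop=(130,300,240,440)); ov("wrist","w10",(.557,.129),z=.003)
print(get_state())
E
```

```text
eef_pos: [0.5546, 0.129, 0.0648]
tcp_rot: [0.706, 0.708, -0.002, -0.002]
contact_force: [0.2, -0.3, -1.0]
opening: 0.565
eef_pos: [0.5582, 0.1299, 0.0601]
tcp_rot: [0.706, 0.708, 0.001, 0.001]
contact_force: [0.1, -0.1, -1.3]
opening: 0.566
{'time': 16.7, 'qpos': array([5.20050640e-02, 2.92141923e-01, 1.94805186e+00, 9.96067759e-06,
       8.97500099e-01, 4.84559591e-02]), 'dq': array([ 0.00328051, -0.00239857,  0.00093395, -0.00190947,  0.0001335 ,
       -0.00118512]), 'joint_efforts': array([-5.89961582e-02, -3.49885976e+01, -2.35099179e+01, -2.23249262e-03,
        5.83760833e-03, -1.97807171e-04]), 'eef_pos': array([0.55865249, 0.13011739, 0.06083303]), 'tcp_rot': array([0.70585172, 0.70835693, 0.00144851, 0.00130458]), 'contact_force': array([ 0.35010189, -0.4940421 , -0.69713946]), 'wrist_torque': array([ 0.02891516, -0.02619415,  0.05826132]), 'opening': 0.5593175586407348}
```

View pics/s10.png

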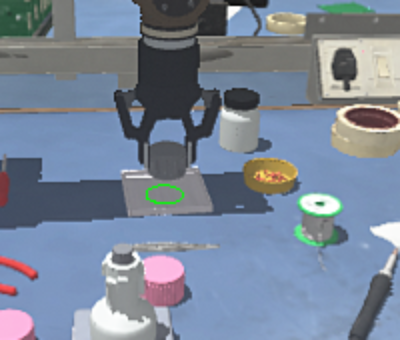

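View pics/w10.png

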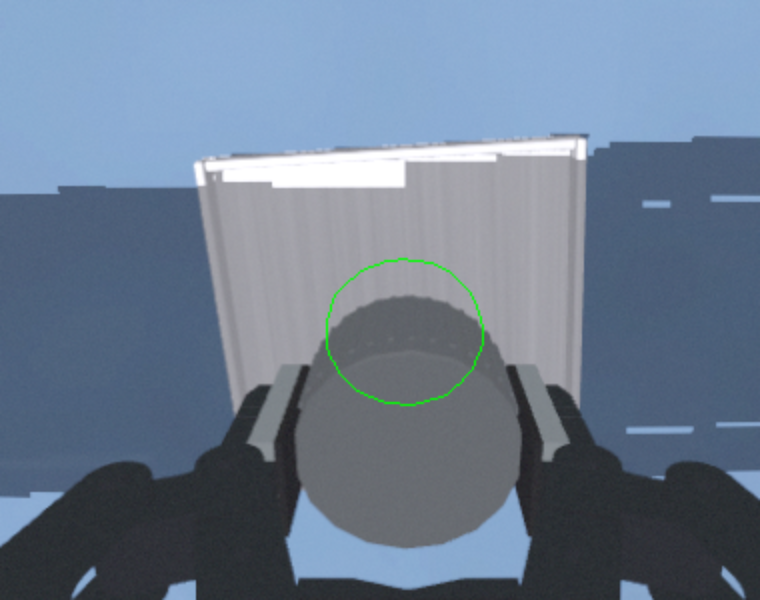

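Well placed over the tray: the target circle is centred between its walls in both views. I'll go down now, gently at the end.

```bash
python3 -m crank '[[1,0,0,1.2,0,0,0],[1,0,0,1.2,0,0,0],[1,0,0,0.3,0,0,0],[1,0,0,0,0,0,0],[1,0,0,0,0,0,0]]' | sed -n '2,5p'
```

```text
eef_pos: [0.557, 0.1302, 0.0315]
tcp_rot: [0.706, 0.708, -0.0, -0.0]
contact_force: [-0.6, -0.1, -0.1]
opening: 0.559
```

```bash
python3 -m crank '[[1,0,0,0.2,0,0,0],[1,0,0,0.2,0,0,0],[1,0,0,0,0,0,0]]' | sed -n '2,5p'
```

```text
eef_pos: [0.557, 0.1302, 0.0276]
tcp_rot: [0.706, 0.708, -0.0, -0.0]
contact_force: [1.1, 0.9, -0.7]
opening: 0.558
```

```bash
python3 -m crank '[[1,0,0,0.1,0,0,0],[1,0,0,0,0,0,0]]' | sed -n '2,5p'
```

```text
eef_pos: [0.557, 0.1302, 0.0267]
tcp_rot: [0.706, 0.708, -0.0, -0.0]
contact_force: [0.4, 0.4, -1.4]
opening: 0.561
```

```bash
python3 -m crank '[[1,0,0,0.1,0,0,0],[1,0,0,0,0,0,0]]' | sed -n '2,5p'
```

```text
eef_pos: [0.5572, 0.1302, 0.0263]
tcp_rot: [0.706, 0.708, 0.0, 0.0]
contact_force: [-1.7, -0.7, 3.4]
opening: 0.563
```

```bash
python3 -m crank '[[1,0,0,0.05,0,0,0],[1,0,0,0,0,0,0]]' | sed -n '2,5p'
```

```text
eef_pos: [0.5573, 0.1302, 0.0262]
tcp_rot: [0.706, 0.709, -0.0, -0.0]
contact_force: [-2.1, -1.2, 6.5]
opening: 0.562
```

```bash
python3 -m crank '[[-0.2,0,0,0,0,0,0],[-0.3,0,0,0,0,0,0],[-0.36,0,0,0,0,0,0],[-0.36,0,0,0,0,0,0]]' 20 | sed -n '2,5p'; python3 -c "
from h import *
ov('side','s11',(.557,.130),z=.037,crop=(130,300,240,440)); ov('wrist','w11',(.557,.130),z=.037); print(get_state()['contact_force'])"
```

```text
eef_pos: [0.5569, 0.1302, 0.025]
tcp_rot: [0.706, 0.708, -0.0, -0.0]
contact_force: [-0.9, -0.3, -0.6]
opening: 0.679
[ 0.51591717 -0.92854287 -0.78908733]
```

View pics/w11.png

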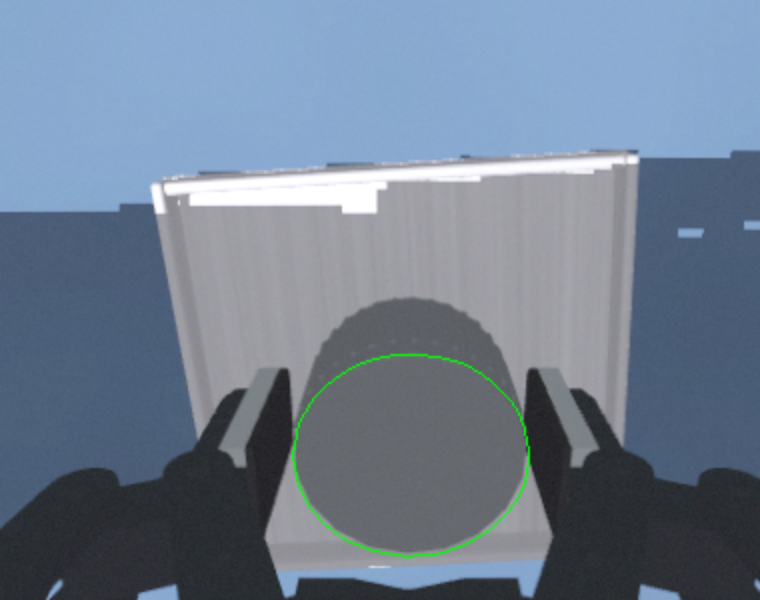

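Released: both pads are clear of the cap and it sits flat in the tray, matching the predicted circle. Next I lift straight up.

```bash
python3 -m crank '[[-0.36,0,0,-0.5,0,0,0],[-0.36,0,0,-1.5,0,0,0],[-0.36,0,0,-3,0,0,0],[-0.36,0,0,-4,0,0,0],[-0.36,0,0,-4,0,0,0]]' | sed -n '2,5p'; python3 -m crank '[[-0.36,-2,0,-3,0,0,0],[-0.36,-4,0,-1,0,0,0],[-0.36,-4,0,0,0,0,0],[-0.36,0,0,0,0,0,0],[-0.36,0,0,0,0,0,0]]' | sed -n '1,5p'; python3 -c "
from h import *
ov('side','s12',(.557,.130),z=.037,crop=(130,320,200,440)); ov('wrist','w12',(.557,.130),z=.037,crop=(0,300,120,500)); ov('top','t12',(.557,.130),z=.037,crop=(100,300,190,470));print(get_state()['contact_force'])"
```

```text
eef_pos: [0.5569, 0.1302, 0.1575]
tcp_rot: [0.706, 0.708, 0.0, 0.0]
contact_force: [0.6, -0.3, 0.3]
opening: 0.678
time: 19.6
eef_pos: [0.5575, 0.0296, 0.1964]
tcp_rot: [0.706, 0.708, 0.001, 0.0]
contact_force: [0.1, -0.1, -0.7]
opening: 0.678
[-0.17703466  0.4891532  -0.75621853]
```

View pics/s12.png

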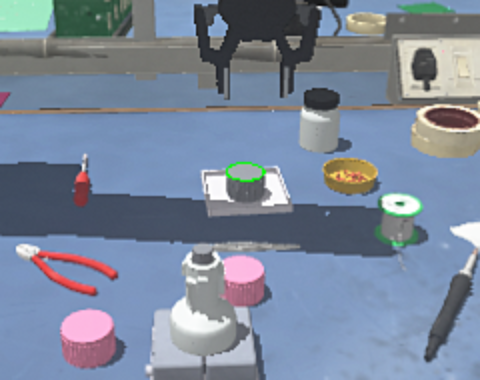

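View pics/w12.png

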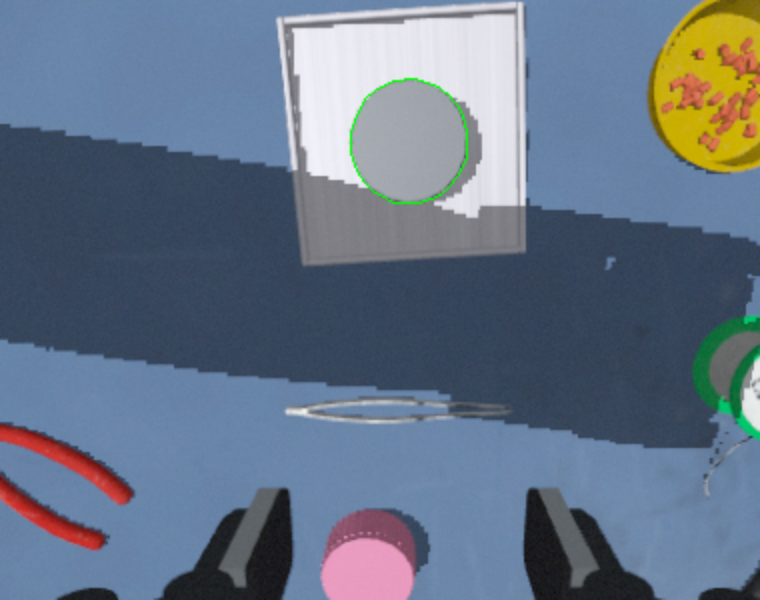

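The grey cap stands upright inside the tray, and the tray and bystanders have not moved. The gripper is clear of everything, so I'm handing the job in.

```bash
python3 -c "
from plant import *
print(sign_off())"
```

```text
the job is handed in; nothing more can be done
None
```

The grey cap is off the bottle and standing upright, mouth down, in the middle of the metal tray. I handed the job in at about 20 s of the 58 s allowed.

- **Pressing:** I gripped the cap by its sides and pressed it down about 7 mm to the hard stop. I then held it at about 14–17 N.
- **Turning and lifting:** I turned it about 1.2 rad anticlockwise while it was held down, then lifted it off without resistance.
- **Placing:** The cap touched the tray at the height I expected, and only then did I release it.
- **Last checks:** In the side and wrist pictures the cap lies flat on the tray floor within about 1 mm of where I aimed. The tray, tweezers and other things appear where they were, and the gripper touches nothing (force readings within noise).
- **Not as clean:** At the hard stop the sideways force briefly reached about 8 N on top of a 17 N push. That totals about 25 N, under the 30 N limit, and I shifted the tool to about 4–5 N before turning. One network call failed to find the tray in the overhead view while the arm was over it, so I used the wrist picture and the earlier measurements instead.

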